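# Pack the hose couplers and close the case

### The job

First put both air-hose couplers inside the open steel case. Then take the cover off its sloping stand (it hangs on a headed stud by a keyhole: slide it up the slope until the wide end of the slot is over the stud head, then lift it off) and lay it flat in the rim of the case, and lastly swing the hold-down lever all the way down onto the cover. Leave the hex key and the sanding discs where they lie.

Things in the scene. Friction and masses are not known exactly. Their poses are not given: they have to be found in the camera images.
- case: Fixed grey steel box without a lid, 178 x 134 mm outside, 50 mm high; origin at the centre of its underside, on the table; x along its 178 mm length towards the end that carries the hold-down lever, z up. Inner floor 6 mm above the table, walls 5 mm thick. A ledge 12 mm wide and 3 mm thick runs round inside; within it the opening is 144 (x) x 100 (y) mm.
- clamp (a joint): Hinge angle of the hold-down lever on the +x end of the case, rad: 0 = level over the cover (fully down, at its stop), 1.57 = upright, 2.0 = leaning back away from the case (its stop). Stiff: it stays where it is left; pushing it near the tip takes 1 to 2 N. Starts open, 1.5 to 1.95.
- clamp_pivot (a point): Point on the lever's hinge axis, at case x = 100 mm, y = 0, z = 58 mm; its axes are those of the case. The hinge axis is the case's y axis: at joint value q the lever points from here along (-cos q, 0, sin q) in case axes.
- clamp_tip (a point): Middle of the lever's free tip, 66 mm from the hinge axis. The lever is a steel bar 18 mm wide, 6 mm thick, with a 20 mm round rubber foot on its lower side 52 mm from the axis and a round end reaching 73 mm from the axis. When down, its upper face is 61 mm above the table and the foot 1 mm over the seated cover.
- cover: Loose aluminium plate 160 (x) x 116 (y) x 4 mm, 0.25 kg; origin: centre of its underside, z out of its top. Starts on the stand, sloped 20 deg, +x up the slope. Keyhole slot along x at y = 0: wide hole 22 mm across at x = 31 mm, narrow part 10 mm wide on to x = 66 mm. The stud starts at x = 62 mm; to free it move the plate 31 mm along its +x (up the slope), then lift along its z by over 13 mm.
- cover_bar (a point): Centre of the cover's flat-sided bar handle, 33 mm above the plate's underside at the plate's centre: a bar 44 (x) x 10 (y) x 18 (z) mm, its underside 24 mm and its top 42 mm above the plate's underside, on two posts 10 mm thick at x = -15 and +15 mm. Grip it across y.
- cover_hole (a point): Centre of the keyhole's wide hole, on the cover's top face (x = 31 mm in the cover).
- stand: Fixed dark steel stand with a face 140 x 90 mm sloped up by 20 deg towards its +x; origin on the table under its centre, z vertical. The middle of the face is 56 mm above the table.
- stud (a point): Foot of the stud on the stand's sloping face, 56 mm up the slope from the middle of the face, axes of the stand. The stud stands square to the face: shank 6 mm thick, under a head 16 mm across that begins 7 mm and ends 11 mm above the face.
- coupler_a: Loose air-hose coupler of bare metal lying on the table, 24 x 73 x 23 mm, 0.09 kg; origin on its underside at the middle of its outline, long axis y; thick part (24 mm across) from y = -3 to +37 mm, thin nipple (12 mm) from y = -37 to -3 mm, z up. It may lie in the case in any direction.
- coupler_b: Second coupler, the same shape and size, with a brass-toned sleeve; axes as for the first.
- hexkey: Bystander: loose black L-shaped hex key, 34 x 89 x 8 mm, lying flat among the couplers; long arm along its y. To be left alone.
- discs: Bystander: loose round stack of sanding discs, 78 mm across, 10 mm high. To be left alone.
- case_seat (a point): Where the centre of the cover's underside comes to lie: the middle of the case at the height of the ledge's top, 44 mm above the table; axes of the case. Above the ledge the rebate for the cover is 168 (x) x 124 (y) mm and 6 mm deep, 4 mm play each side. The cover fits either way round.
Not all that is in view belongs to the job. Of the things that look like the case, the smallest one is meant.

How it is judged:
By the outcome, as a careful person would: the job done as asked, in the order asked, and still so for the second after the job is handed in, with the robot touching nothing.
It also fails if it takes over 72 s, if anything falls off the work surface, if the arm or the gripper's body presses on something with over 40 N, if the wrist force passes 120 N, or if a joint passes its speed limit or range.

### The arm

A 7-joint arm with a two-finger parallel gripper is mounted at the origin on the work surface; the furniture and walls round the work are solid. World frame = base frame: x ahead of the robot, y to its left, z up, the work surface at z = 0. Lengths are in m, angles in rad, forces in N, time in s.
With the tool pointing down it reaches from about 0.4 to 0.875 m from the base axis. Payload 19.3 kg.
Tool frame: the origin (TCP) lies midway between the tips of the shut fingers; the grasp point (between the pads) lies 19 mm behind it (bot.pinch_z is the distance from the TCP to the grasp point, in m); z points along the fingers, y is the line along which they close (so a half turn about z gives the same grasp; the last joint's range is limited). The gripper opens to 85 mm and grips with 20 to 120 N. Pads are 22 mm wide; open, the fingers measure 114 mm over their backs; the gripper's body (76 mm by 85 mm) begins 54 mm behind the grasp point. The pads swing forward as they close: fully open they stand 13 mm farther back than shut.
Start: joints at [-1.171, 0.521, -0.036, 1.599, 0.021, 1.021, -0.113], TCP at [0.283, 0.557, 0.231] pointing down, gripper open.
Joint ranges: [-2.91, 2.91], [-0.3, 2.13], [-1.5, 1.42], [0.17, 2.43], [-1.26, 4.41], [0.16, 1.93], [-2.52, 2.52]. Speed limits (rad/s): [1.89, 1.89, 2.39, 2.39, 3.01, 3.01, 3.01].

### API

Orientations are given as [roll, pitch, yaw] about the fixed x, y, z axes, in that order (R = Rz(yaw) Ry(pitch) Rx(roll)).
In Python, from workcell import observe, viewer, bot gives the robot as it stands. The module is installed in compiled form; this text tells all that it offers.
- The arm moves only by the tool play_rows, never from a script. Its argument "motion" is a list of rows, each a list of 7 numbers: the shift along the tool's x, y, z in cm, then the turn, a rotation vector about the tool's x, y, z in rad, then the opening, from -1 (shut) to 1 (fully open), so that 0 is half open. A call has exactly 5 rows; each row is the pose to reach, as a shift and turn from the pose commanded when the call began, along the tool's axes at that moment; what a row does not reach only later rows make up. A row lasts 1/10 s, in which the tool goes at most 50 mm and 8.59 degrees, less where a joint would pass 70% of its speed; a pose out of reach is approached as far as the arm can. A call with a gripper value outside its range is refused whole. The fingers move at their own pace and stop on an object; "squeeze" is the grip in N (left out, the last holds). Time passes only in rows, so rows that repeat a pose let the fingers close, or fill a call up. It gives the time, the measured TCP pose, the force, the opening and the grip force at its end, in the units of the state.
- observe(): the state, without advancing time (a new reading comes with each control period).
- viewer.grab_frame(name): name is "side" or "top" or "wrist"; returns (picture, depth): 400x640x3 uint8, red, green, blue; 400x640 float32, m along the optical axis (not along the pixel's ray), 0 where there is no reading.
- viewer.camera_info(name): a dict with "fx", "fy", "cx", "cy" (pixels), "R" (3x3) and "t" (3): a world point X has camera coordinates R X + t. Camera axes: x right, y down, z forward; pixel columns grow to the right and rows downward; lengths in m; the calibration is good to about 2 mm. The wrist camera is an equidistant fisheye: a pixel r from the principal point sees the ray r / f radians off the axis. A picture is of the moment at which its call begins: read the wrist's pose just before it. camera_info takes no time and is no camera call; for the wrist camera it gives the pose at the moment of the call.
- bot.job_done(): hands the job in; it is judged then, once.
The state is a dict: "clock": time; "qpos": joint angles; "qd": joint speeds; "joint_efforts": joint torques, N m; "position": TCP position; "tool_rot": TCP orientation; "force": force on the tool from outside, world axes, zero at the start; "moment": the same for the moment, N m; "grip_width": finger opening in m; "finger_force": force on a finger pad.
Only numpy, scipy, OpenCV 4.12 (cv2) and the standard library are available. Lean on these libraries where they do the work, as an engineer would, in place of code of your own. Each camera call takes 0.05 s, during which the arm holds its last target. There are 200 camera calls.

## Working session

There is one attempt and no reset: what is moved stays moved. The work goes in short steps, Python scripts to look and compute and a tool call to move; the robot and the scene stay as the last step left them, time stands still between calls to the robot, and variables do not carry over. Pictures are saved under pics/ and viewed, at most 10 in all, crops included, and the job is handed in when it is done.

Besides the shell and the picture viewer there is one more tool, called after "Call:" in YAML: its name, and indented under it one key for each argument. play_rows: Moves the arm, as the interface text tells. Its arguments: {"type":"object","properties":{"motion":{"type":"array"},"squeeze":{"type":"number"}},"required":["motion"]}

```bash
mkdir -p pics
cat > h.py <<'E'
import numpy as np,cv2
from workcell import observe,viewer,bot
from scipy.spatial.transform import Rotation as Ro
def grab(n,fn=None):
    info=viewer.camera_info(n); p,d=viewer.grab_frame(n)
    if fn: cv2.imwrite('pics/'+fn,p[:,:,::-1])
    np.savez('pics/last_%s.npz'%n,p=p,d=d,**{k:np.array(v) for k,v in info.items()})
    return p,d,info
def load(n):
    z=np.load('pics/last_%s.npz'%n); return z['p'],z['d'],z
def ray(i,u,v,n):
    a=np.stack([(np.asarray(u,float)-i['cx'])/i['fx'],(np.asarray(v,float)-i['cy'])/i['fy']],-1)
    if n=='wrist':
        r=np.linalg.norm(a,axis=-1,keepdims=True); s=np.where(r>1e-9,np.sin(r)/np.maximum(r,1e-9),1.)
        c=np.concatenate([a*s,np.cos(r)],-1)
    else: c=np.concatenate([a,np.ones(a.shape[:-1]+(1,))],-1)
    return c@np.array(i['R']), -np.array(i['R']).T@np.array(i['t'])
def onplane(i,u,v,z,n):
    d,o=ray(i,u,v,n); return o+d*((z-o[2])/d[...,2])[...,None]
def cloud(i,d,n):
    v,u=np.mgrid[:400,:640]; r,o=ray(i,u,v,n); c=r@np.array(i['R']).T
    P=o+r*(d/c[...,2])[...,None]; P[d==0]=np.nan; return P
E
python3 - <<'E'
from h import *
for n in('top','side'):
    p,d,i=grab(n,n+'0.png'); print(n,i['fx'],-np.array(i['R']).T@i['t'],np.array(i['R']).round(2).tolist(),(d>0).mean())
s=observe();print(s)
E
```

```text
top 392.5384550620541 [ 0.40647903 -0.00909079  1.19835912] [[0.02, -1.0, 0.01], [-1.0, -0.02, -0.07], [0.07, -0.01, -1.0]] 0.99601953125
side 391.8601965944787 [ 0.45332502 -1.24375929  0.63500113] [[1.0, -0.01, 0.02], [0.01, -0.41, -0.91], [0.02, 0.91, -0.41]] 0.97055078125
{'clock': 0.1, 'qpos': array([-1.17116241,  0.52194653, -0.03631962,  1.59992734,  0.02119287,
        1.02107647, -0.11279772]), 'qd': array([-0.00107937, -0.00202841, -0.00130946, -0.00199964, -0.00079936,
       -0.00173303, -0.00086264]), 'joint_efforts': array([ 4.14984228e-03, -9.28478909e+01,  1.98425800e+00, -3.70535409e+01,
        1.81446044e-02,  5.39602479e-03,  1.31410889e-05]), 'position': array([0.28286412, 0.55700905, 0.23079675]), 'tool_rot': array([-3.14062175e+00,  6.42718001e-05,  2.67173914e+00]), 'force': array([-0.48167785,  0.35972452, -0.36802217]), 'moment': array([-0.02356137, -0.0754962 ,  0.03792261]), 'finger_force': 0.0, 'grip_width': 0.08545707238004417}
```

View pics/top0.png

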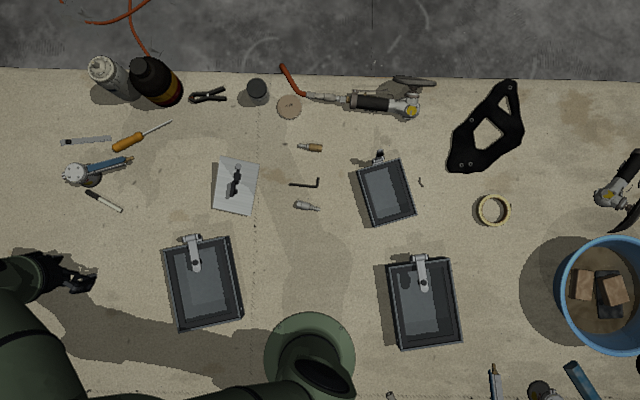

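View pics/side0.png

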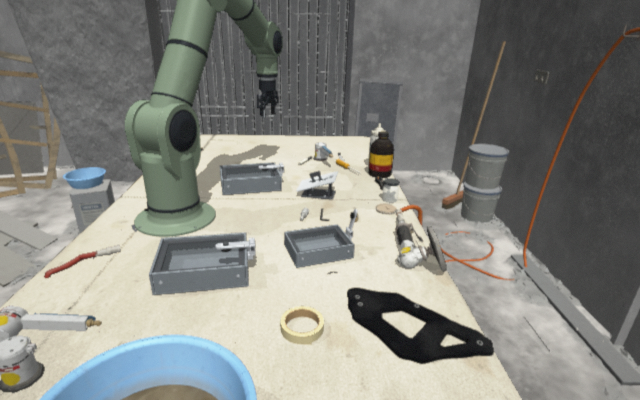

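The top view shows the smallest case at about (386,190) with its lever open. The cover is on its stand at (235,185). Coupler b (brass) is at (310,147), coupler a at (307,205), the hex key at (305,183) and the discs at (289,106). The side view agrees.

Run:
```python
from h import *
p,d,i=load('top'); P=cloud(i,d,'top'); z=P[...,2]
def rect(m,zz,name):
    cs,_=cv2.findContours(m.astype(np.uint8),cv2.RETR_EXTERNAL,cv2.CHAIN_APPROX_NONE)
    c=max(cs,key=cv2.contourArea)[:,0].astype(float)
    w=onplane(i,c[:,0],c[:,1],zz,'top')
    r=cv2.minAreaRect((w[:,:2]*1000).astype(np.float32)); print(name,zz,np.round(cv2.boxPoints(r)).tolist(),r)
def win(u0,u1,v0,v1):
    m=np.zeros((400,640),bool); m[v0:v1,u0:u1]=1; return m
print('table z',np.nanmedian(z[100:130,330:340]),np.nanmedian(z[230:240,300:340]))
w=win(350,420,140,232); print('case z pct',np.nanpercentile(z[w],[5,50,75,90,99]))
rect(w&(z>0.03)&(z<0.056),0.05,'case')
for n,b in(('A',(288,325,196,214)),('B',(292,328,138,156)),('hex',(284,324,174,192))):
    w=win(*b); sat=p.astype(int); print(n,np.nanpercentile(z[w],[2,50,90,97,99.5]))
    rect(w&(z>0.006 if n!='hex' else p.max(2)<90),0.011 if n!='hex' else .004,n)
w=win(205,262,150,220)
m=w&(z>0.025)
q=P[m]; 
# plane fit for plate: brightest
pm=m&(p.min(2)>120); A=P[pm]; 
for k in range(4):
    c=np.c_[A[:,:2],np.ones(len(A))]; s=np.linalg.lstsq(c,A[:,2],rcond=None)[0]; r=abs(c@s-A[:,2]); A=A[r<0.004]
print('plate plane',s,np.degrees(np.arctan(np.hypot(*s[:2]))),np.degrees(np.arctan2(s[1],s[0])),A.mean(0),r.std(),len(A))
print('plate bbox',A.min(0),A.max(0))
out=np.hstack([cv2.resize(p[135:225,205:330,::-1],None,fx=4,fy=4,interpolation=2)]);cv2.imwrite('pics/c1.png',out)
```

```text
table z -6.866066085575717e-05 -0.0018367908169689695
case z pct [-0.0040999   0.00163509  0.00630267  0.04370576  0.07281807]
case 0.05 [[391.0, -181.0], [433.0, -311.0], [610.0, -255.0], [569.0, -125.0]] ((500.6235046386719, -218.05905151367188), (185.7984161376953, 136.28733825683594), 17.63892364501953)
A [-0.00629669 -0.0007826   0.01778037  0.02191949  0.02407075]
A 0.011 [[430.0, -20.0], [453.0, -26.0], [471.0, 44.0], [449.0, 50.0]] ((450.9328308105469, 12.147102355957031), (72.73345947265625, 23.256681442260742), 75.1695556640625)
B [-0.00365597  0.00127597  0.01796482  0.02131409  0.02294547]
B 0.011 [[619.0, -25.0], [642.0, -27.0], [651.0, 45.0], [628.0, 48.0]] ((634.762451171875, 10.187923431396484), (73.06967163085938, 23.17877960205078), 83.02076721191406)
hex [-0.0049496   0.000143    0.00488912  0.00755941  0.00971529]
hex 0.004 [[492.0, 68.0], [514.0, -25.0], [543.0, -19.0], [520.0, 75.0]] ((517.12451171875, 24.938987731933594), (29.3674259185791, 96.40536499023438), 13.335587501525879)
plate plane [ 0.35488849 -0.07010966 -0.10762315] 19.887460650502902 -11.175116233473236 [0.50455189 0.2237013  0.05575289] 0.0010375924083898475 1637
plate bbox [0.42095725 0.15612041 0.0257242 ] [0.58985007 0.29402226 0.08636884]
```

View pics/c1.png

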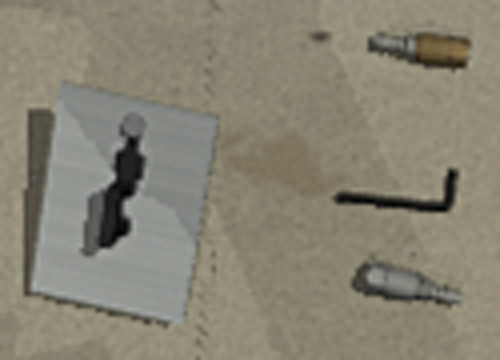

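The crop shows the plate with its handle near (105,215) and the slot and stud up the slope at (130,125). A's thick end is on the left and B's brass end is on the right. The top-view heights agree with the text. I'll write the move calculator next and go above coupler A.

```bash
cat >> h.py <<'E'
def down(yaw): return Ro.from_euler('xyz',[np.pi,0,np.radians(yaw)])
def plan(pos,rot,n,cur=None):
    """end shift (cm) and turn for each of n calls, in the tool axes at each call's begin"""
    s=observe(); p0,R0=cur if cur else (s['position'],Ro.from_euler('xyz',s['tool_rot']))
    tot=(R0.inv()*rot).as_rotvec()
    for k in range(n):
        pa=p0+(np.array(pos)-p0)*k/n; pb=p0+(np.array(pos)-p0)*(k+1)/n; Ra=R0*Ro.from_rotvec(tot*k/n)
        print('call',k+1,np.round(Ra.inv().apply(pb-pa)*100,2).tolist(),np.round(tot/n,3).tolist())
    return np.array(pos),rot
E
python3 - <<'E'
from h import *
plan([.45,.02,.20],down(75),3)
E
```

```text
call 1 [-13.07, -13.44, 1.04] [-0.0, 0.0, 0.454]
call 2 [-17.64, -6.34, 1.03] [-0.0, 0.0, 0.454]
call 3 [-18.64, 2.05, 1.03] [-0.0, 0.0, 0.454]
```

Call:
play_rows:
  motion:
    - [-2.6,-2.7,0.2,0,0,0.09,1]
    - [-5.2,-5.4,0.4,0,0,0.18,1]
    - [-7.8,-8.1,0.6,0,0,0.27,1]
    - [-10.4,-10.8,0.8,0,0,0.36,1]
    - [-13.1,-13.4,1.0,0,0,0.454,1]

```text
clock: 0.6
position: [0.3392, 0.3768, 0.2211]
tool_rot: [-3.141, 0.0, 2.214]
force: [0.8, 1.4, 0.1]
grip_width: 0.0856
finger_force: 0.0
```

Call:
play_rows:
  motion:
    - [-3.5,-1.3,0.2,0,0,0.09,0]
    - [-7.0,-2.5,0.4,0,0,0.18,0]
    - [-10.5,-3.8,0.6,0,0,0.27,0]
    - [-14.1,-5.1,0.8,0,0,0.36,0]
    - [-17.6,-6.3,1.0,0,0,0.454,0]

```text
clock: 1.1
position: [0.395, 0.1985, 0.2112]
tool_rot: [-3.141, -0.0, 1.76]
force: [1.3, 0.2, -0.7]
grip_width: 0.0427
finger_force: 0.0
```

Call:
play_rows:
  motion:
    - [-4,0.4,0.2,0,0,0.09,-0.05]
    - [-8,0.8,0.4,0,0,0.18,-0.05]
    - [-12,1.2,0.6,0,0,0.27,-0.05]
    - [-16,1.6,0.8,0,0,0.36,-0.05]
    - [-18.6,2.0,1.0,0,0,0.454,-0.05]

```text
clock: 1.6
position: [0.4504, 0.0187, 0.2013]
tool_rot: [3.141, 0.0, 1.304]
force: [-0.6, 1.1, -0.1]
grip_width: 0.0405
finger_force: 0.0
```

Run:
```python
from h import *
p,d,i=grab('wrist','w1.png'); s=observe(); print(s['clock'],s['position'],np.degrees(s['tool_rot']),s['qpos'],s['grip_width'],(d>0).mean(),-np.array(i['R']).T@i['t'],np.array(i['R']).round(2).tolist())
```

```text
1.65 [0.45132513 0.0158322  0.20118845] [1.79936412e+02 7.57384719e-02 7.41935824e+01] [-0.51701516  0.31327402  0.43178335  2.08723401 -0.18280923  0.77607541
 -0.24865008] 0.04075504742815279 0.9926171875 [0.46818014 0.08519421 0.34195943] [[0.96, -0.26, 0.0], [-0.25, -0.93, 0.27], [-0.07, -0.26, -0.96]]
```

View pics/w1.png

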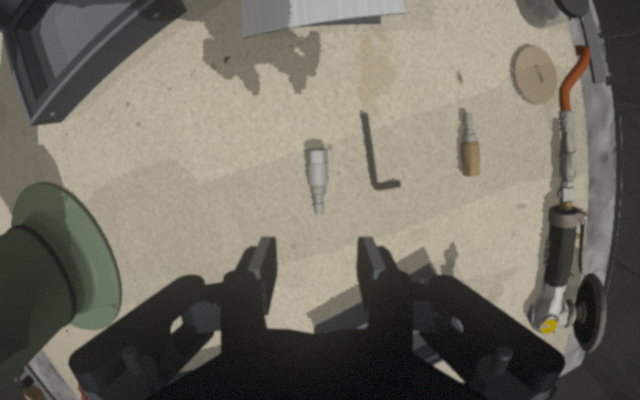

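The wrist view shows coupler A at (317,178), the hex key at (375,150) and B at (471,145). They're all clear of each other. I'll measure them from here.

Run:
```python
from h import *
p,d,i=load('wrist'); P=cloud(i,d,'wrist'); z=P[...,2]
print(np.nanmedian(z[200:230,180:260]))
for n,b in(('A',(295,340,135,220)),('B',(450,495,105,185))):
    m=np.zeros((400,640),np.uint8); m[b[2]:b[3],b[0]:b[1]]=1; m=m*(z>0.006)
    q=P[m>0]; r=cv2.minAreaRect((q[:,:2]*1000).astype(np.float32)); print(n,len(q),np.nanpercentile(q[:,2],[50,98]),r)
    t=q[q[:,2]>0.018]; print(' thick pts mean',t.mean(0),t.min(0),t.max(0))
plan([.4535,.0225,.004],down(75),2)
```

```text
-0.0018301655449438625
A 1102 [0.01801323 0.02185683] ((449.062744140625, 13.4815673828125), (73.36064910888672, 22.6435604095459), 75.00759887695312)
 thick pts mean [0.45343882 0.02838814 0.02016837] [0.44246089 0.00221143 0.01802783] [0.46471735 0.04988631 0.02264617]
B 920 [0.01731626 0.02212499] ((632.3064575195312, 12.67593002319336), (73.55606079101562, 22.34004783630371), 81.0807113647461)
 thick pts mean [ 0.63029679 -0.00163171  0.02015261] [ 0.62038961 -0.02378391  0.01802319] [0.64038678 0.02342811 0.02362728]
call 1 [0.36, 0.0, 9.86] [0.001, 0.001, -0.007]
call 2 [0.36, 0.01, 9.86] [0.001, 0.001, -0.007]
```

Call:
play_rows:
  motion:
    - [0.1,0,3,0,0,0,-0.05]
    - [0.2,0,6,0,0,0,-0.05]
    - [0.4,0,9.5,0,0,0,-0.05]
    - [0.5,0,13.5,0,0,0,-0.05]
    - [0.6,0,16.5,0,0,0,-0.05]

```text
clock: 2.15
position: [0.4511, 0.0273, 0.0343]
tool_rot: [-3.14, 0.001, 1.31]
force: [0.2, 0.7, 0.2]
grip_width: 0.0408
finger_force: 0.0
```

Call:
play_rows:
  motion:
    - [0,0,1.8,0,0,0,-0.05]
    - [0,0,3.1,0,0,0,-0.05]
    - [0,0,3.1,0,0,0,-0.05]
    - [0,0,3.1,0,0,0,-1]
    - [0,0,3.1,0,0,0,-1]
  squeeze: 50

```text
clock: 2.65
position: [0.4522, 0.0272, 0.0063]
tool_rot: [3.141, -0.0, 1.31]
force: [0.8, 0.6, -0.2]
grip_width: 0.0224
finger_force: 49.0
```

Call:
play_rows:
  motion:
    - [0,0,0,0,0,0,-1]
    - [0,0,0,0,0,0,-1]
    - [0,0,-1,0,0,0,-1]
    - [0,0,-4,0,0,0,-1]
    - [0,0,-8,0,0,0,-1]

```text
clock: 3.15
position: [0.4509, 0.027, 0.0861]
tool_rot: [-3.14, 0.001, 1.309]
force: [0.4, -0.4, -0.1]
grip_width: 0.0223
finger_force: 49.1
```

Run:
```python
from h import *
s=observe();print(s['position'],s['tool_rot'],s['grip_width'],s['finger_force'])
p,d,i=grab('top');P=cloud(i,d,'top');z=P[...,2]
# case: rim points
w=np.zeros((400,640),bool);w[140:232,350:422]=1
q=P[w&(z>0.046)&(z<0.054)]
C=np.array([.497,-.219]);
for it in range(3):
    a=np.radians(17.6);ex=np.array([np.cos(a),np.sin(a)]);ey=np.array([-ex[1],ex[0]])
    l=(q[:,:2]-C)@np.c_[ex,ey]; print('extent x',np.percentile(l[:,0],[1,99]),'y',np.percentile(l[:,1],[1,99])); break
# floor extents / edges via lines
for nm,sel,ax in(('-x',l[:,0]<-.08,0),('+y',(l[:,1]>.058)&(abs(l[:,0])<.08),1),('-y',(l[:,1]<-.058)&(abs(l[:,0])<.08),1)):
    t=l[sel]; k=np.polyfit(t[:,1-ax],t[:,ax],1); print(nm,len(t),'angle',np.degrees(np.arctan(k[0])),'mean',t[:,ax].mean(),t[:,ax].min(),t[:,ax].max())
lev=P[w&(z>0.06)]; l2=(lev[:,:2]-C)@np.c_[ex,ey]; print('lever',np.c_[l2,lev[:,2]][np.argsort(lev[:,2])][::max(1,len(lev)//12)].round(3))
```

```text
[0.45089736 0.0269515  0.08610272] [-3.13956195e+00  8.74183599e-04  1.30935087e+00] 0.022285232349897877 49.11347508430481
extent x [-0.08923151  0.09186858] y [-0.06847244  0.0647288 ]
-x 76 angle 0.261367558860663 mean -0.08652055767041884 -0.08952810907454556 -0.08009601076982166
+y 69 angle -0.03002057878881634 mean 0.06256051642026525 0.06006824973419798 0.06539442542973453
-y 81 angle -0.03840479963571002 mean -0.06585130222436573 -0.06876912135323503 -0.05998062236903174
lever [[ 0.101  0.016  0.06 ]
 [ 0.103  0.012  0.061]
 [ 0.102  0.01   0.063]
 [ 0.099 -0.007  0.066]
 [ 0.101 -0.006  0.076]
 [ 0.102  0.001  0.081]
 [ 0.102 -0.008  0.102]
 [ 0.108 -0.011  0.111]
 [ 0.104 -0.003  0.113]
 [ 0.107 -0.001  0.117]
 [ 0.11  -0.001  0.12 ]
 [ 0.117  0.006  0.123]
 [ 0.116  0.004  0.126]]
```

```bash
cat >> h.py <<'E'
CC=np.array([.4975,-.2206]); CY=17.6
def case(x,y,z):
    a=np.radians(CY); return np.array([CC[0]+x*np.cos(a)-y*np.sin(a),CC[1]+x*np.sin(a)+y*np.cos(a),z])
E
python3 - <<'E'
from h import *
c=plan(case(-.035,.013,.10),down(107.6),2)
plan(case(-.035,.013,.0135),down(107.6),1,c)
E
```

```text
call 1 [-11.77, 3.53, -0.44] [0.002, -0.001, -0.285]
call 2 [-12.29, 0.08, -0.43] [0.002, -0.001, -0.285]
call 1 [0.0, -0.0, 8.65] [0.0, 0.0, 0.0]
```

Call:
play_rows:
  motion:
    - [-2.4,0.7,-0.3,0,0,-0.057,-1]
    - [-4.7,1.4,-0.4,0,0,-0.114,-1]
    - [-7.1,2.1,-0.4,0,0,-0.171,-1]
    - [-9.4,2.8,-0.4,0,0,-0.228,-1]
    - [-11.8,3.5,-0.4,0,0,-0.285,-1]

```text
clock: 3.7
position: [0.4552, -0.0968, 0.0902]
tool_rot: [3.141, 0.0, 1.597]
force: [1.4, -0.4, -1.0]
grip_width: 0.0223
finger_force: 49.1
```

Call:
play_rows:
  motion:
    - [-3,0,-0.4,0,0,-0.07,-1]
    - [-6,0,-0.4,0,0,-0.14,-1]
    - [-9,0,-0.4,0,0,-0.21,-1]
    - [-12.3,0.1,-0.4,0,0,-0.285,-1]
    - [-12.3,0.1,-0.4,0,0,-0.285,-1]

```text
clock: 4.2
position: [0.4586, -0.2234, 0.0943]
tool_rot: [3.141, 0.003, 1.877]
force: [-0.4, 0.2, -1.6]
grip_width: 0.0223
finger_force: 49.1
```

Run:
```python
from h import *
s=observe();print(s['clock'],s['position'],s['tool_rot'],s['qpos'].round(2))
plan(case(-.035,.013,.0135),down(107.6),1)
```

```text
4.2 [ 0.45863413 -0.2233793   0.09433823] [3.14115581e+00 2.70399791e-03 1.87713134e+00] [ 0.23  0.55  0.14  2.02 -0.13  0.58  0.76]
call 1 [0.41, 0.28, 8.08] [0.0, 0.003, -0.001]
```

Call:
play_rows:
  motion:
    - [0.2,0.1,2,0,0,0,-1]
    - [0.3,0.2,4.5,0,0,0,-1]
    - [0.3,0.2,6.8,0,0,0,-1]
    - [0.3,0.2,7.9,0,0,0,-1]
    - [0.3,0.2,8.0,0,0,0,-1]

```text
clock: 4.7
position: [0.4596, -0.215, 0.0129]
tool_rot: [-3.14, -0.001, 1.88]
force: [-0.6, -0.2, -0.8]
grip_width: 0.0226
finger_force: 49.1
```

Call:
play_rows:
  motion:
    - [0,0,0,0,0,0,-1]
    - [0,0,0,0,0,0,-0.1]
    - [0,0,0,0,0,0,-0.1]
    - [0,0,-1,0,0,0,-0.1]
    - [0,0,-4,0,0,0,-0.1]

```text
clock: 5.2
position: [0.459, -0.215, 0.053]
tool_rot: [-3.139, -0.002, 1.88]
force: [0.4, -0.3, 1.5]
grip_width: 0.0386
finger_force: 0.0
```

Run:
```python
from h import *
s=observe();print(s['clock'],s['position'])
c=plan([.61,-.03,.16],down(85),3)
plan([.631,0.0,.10],down(82),1,c)
```

```text
5.2 [ 0.45901548 -0.21496168  0.05298781]
call 1 [4.35, 6.66, -3.58] [-0.001, -0.0, 0.132]
call 2 [5.19, 6.03, -3.57] [-0.001, -0.0, 0.132]
call 3 [5.94, 5.3, -3.57] [-0.001, -0.0, 0.132]
call 1 [3.17, 1.83, 6.0] [-0.0, -0.0, 0.052]
```

Call:
play_rows:
  motion:
    - [0,0,-4,0,0,0.02,-0.05]
    - [0.5,0.7,-8,0,0,0.04,-0.05]
    - [1.8,2.7,-10.5,0,0,0.07,-0.05]
    - [3.1,4.7,-10.6,0,0,0.1,-0.05]
    - [4.4,6.7,-10.7,0,0,0.132,-0.05]

```text
clock: 5.7
position: [0.5114, -0.1524, 0.1624]
tool_rot: [3.139, 0.001, 1.746]
force: [-0.6, -0.4, -1.4]
grip_width: 0.0407
finger_force: 0.0
```

Call:
play_rows:
  motion:
    - [2.2,2.3,0,0,0,0.05,-0.05]
    - [4.5,4.5,0,0,0,0.1,-0.05]
    - [6.7,6.8,0,0,0,0.16,-0.05]
    - [9,9.0,0,0,0,0.21,-0.05]
    - [11.1,11.3,0,0,0,0.264,-0.05]

```text
clock: 6.2
position: [0.6027, -0.0225, 0.1615]
tool_rot: [3.141, -0.0, 1.482]
force: [0.4, -0.1, -0.1]
grip_width: 0.0403
finger_force: 0.0
```

Call:
play_rows:
  motion:
    - [1,0.6,2,0,0,0.02,-0.05]
    - [2,1.2,4,0,0,0.04,-0.05]
    - [3.2,1.8,6,0,0,0.052,-0.05]
    - [3.2,1.8,6,0,0,0.052,-0.05]
    - [3.2,1.8,6,0,0,0.052,-0.05]

```text
clock: 6.7
position: [0.6227, 0.006, 0.1013]
tool_rot: [3.142, 0.0, 1.432]
force: [-0.5, -0.1, 0.8]
grip_width: 0.0402
finger_force: 0.0
```

Run:
```python
from h import *
s=observe();print(s['clock'],s['position'],s['qpos'].round(2))
plan([.6315,0.0,.005],down(82),1)
```

```text
6.7 [0.62273449 0.00597128 0.1012711 ] [-0.27  0.69  0.25  1.72 -0.23  0.76 -0.04]
call 1 [-0.47, 0.95, 9.63] [0.0, 0.0, 0.001]
```

Call:
play_rows:
  motion:
    - [-0.2,0.5,2,0,0,0,-0.05]
    - [-0.5,1.0,4,0,0,0,-0.05]
    - [-0.5,1.0,7,0,0,0,-0.05]
    - [-0.5,1.0,9.4,0,0,0,-0.05]
    - [-0.5,1.0,9.6,0,0,0,-0.05]

```text
clock: 7.2
position: [0.6309, -0.0009, 0.0035]
tool_rot: [-3.139, 0.001, 1.431]
force: [-1.6, -0.6, 0.3]
grip_width: 0.0404
finger_force: 0.0
```

Call:
play_rows:
  motion:
    - [0,0,0,0,0,0,-1]
    - [0,0,0,0,0,0,-1]
    - [0,0,0,0,0,0,-1]
    - [0,0,0,0,0,0,-1]
    - [0,0,-3,0,0,0,-1]

```text
clock: 7.7
position: [0.6306, 0.0001, 0.033]
tool_rot: [-3.138, 0.001, 1.432]
force: [-1.2, 1.3, -0.1]
grip_width: 0.0225
finger_force: 49.3
```

Call:
play_rows:
  motion:
    - [0,0,-3,0,0,0,-1]
    - [0,0,-6,0,0,0,-1]
    - [0,0,-9,0,0,0,-1]
    - [0,0,-11,0,0,0,-1]
    - [0,0,-11,0,0,0,-1]

```text
clock: 8.2
position: [0.6337, 0.0, 0.1482]
tool_rot: [3.136, -0.001, 1.432]
force: [-0.2, 0.4, -1.5]
grip_width: 0.0222
finger_force: 49.4
```

Run:
```python
from h import *
s=observe();print(s['clock'],s['position'],s['grip_width'],s['finger_force'])
p,d,i=grab('top');P=cloud(i,d,'top')
cv2.imwrite('pics/t2.png',cv2.resize(p[100:260,200:440,::-1],None,fx=3,fy=3))
c=plan(case(0,.08,.145),down(107.6),2)
c=plan(case(.022,-.012,.12),down(107.6),1,c)
plan(case(.022,-.012,.0135),down(107.6),1,c)
```

```text
8.2 [6.33682974e-01 1.70023462e-05 1.48180639e-01] 0.022219100743508736 49.36520218849182
call 1 [-8.26, -6.9, 0.04] [0.002, -0.0, -0.223]
call 2 [-6.53, -8.56, 0.05] [0.002, -0.0, -0.223]
call 1 [-9.2, 2.2, 2.5] [0.0, 0.0, 0.0]
call 1 [0.0, -0.0, 10.65] [0.0, 0.0, 0.0]
```

View pics/t2.png

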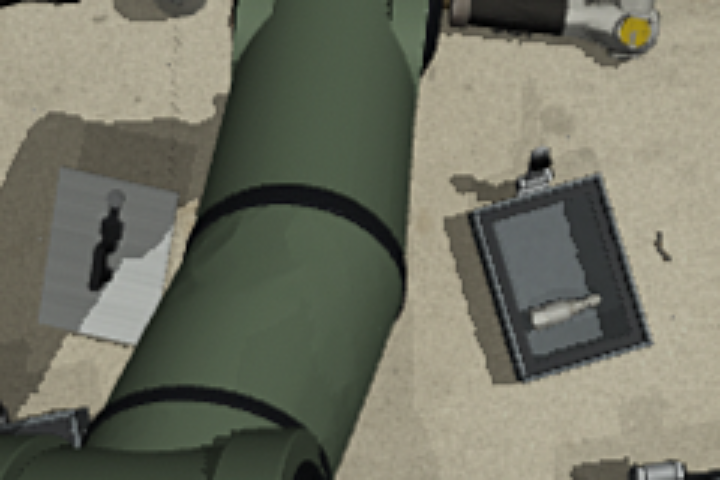

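Coupler A lies in the case at (565,310) near the low end. B is held at the expected width, so I'll place it in the lever-end half.

Call:
play_rows:
  motion:
    - [-1.6,-1.4,0,0,0,-0.045,-1]
    - [-3.3,-2.8,0,0,0,-0.09,-1]
    - [-4.9,-4.2,0,0,0,-0.134,-1]
    - [-6.6,-5.6,0,0,0,-0.178,-1]
    - [-8.3,-6.9,0,0,0,-0.223,-1]

```text
clock: 8.75
position: [0.551, -0.073, 0.1437]
tool_rot: [-3.141, -0.0, 1.657]
force: [-1.1, -0.9, -1.2]
grip_width: 0.0225
finger_force: 49.3
```

Call:
play_rows:
  motion:
    - [-1.3,-1.7,0,0,0,-0.045,-1]
    - [-2.6,-3.4,0,0,0,-0.09,-1]
    - [-3.9,-5.1,0,0,0,-0.134,-1]
    - [-5.2,-6.8,0,0,0,-0.178,-1]
    - [-6.5,-8.6,0,0,0,-0.223,-1]

```text
clock: 9.25
position: [0.471, -0.1449, 0.1438]
tool_rot: [-3.141, -0.0, 1.88]
force: [0.1, -0.7, -0.7]
grip_width: 0.0225
finger_force: 49.3
```

Call:
play_rows:
  motion:
    - [-2.3,0.5,0.6,0,0,0,-1]
    - [-4.6,1.1,1.2,0,0,0,-1]
    - [-7,1.7,1.9,0,0,0,-1]
    - [-9.2,2.2,2.5,0,0,0,-1]
    - [-9.2,2.2,2.5,0,0,0,-1]

```text
clock: 9.75
position: [0.5208, -0.2279, 0.1179]
tool_rot: [-3.14, 0.0, 1.876]
force: [-0.6, 0.1, -0.5]
grip_width: 0.0223
finger_force: 49.4
```

Run:
```python
from h import *
s=observe();print(s['clock'],s['position'])
plan(case(.022,-.012,.0135),down(107.6),1)
```

```text
9.75 [ 0.52079991 -0.2279069   0.11788248]
call 1 [0.2, 0.21, 10.44] [-0.001, 0.0, -0.002]
```

Call:
play_rows:
  motion:
    - [0.1,0.1,2.5,0,0,0,-1]
    - [0.2,0.2,5,0,0,0,-1]
    - [0.2,0.2,8,0,0,0,-1]
    - [0.2,0.2,10,0,0,0,-1]
    - [0.2,0.2,10.4,0,0,0,-1]

```text
clock: 10.25
position: [0.5204, -0.2221, 0.013]
tool_rot: [-3.138, -0.003, 1.878]
force: [0.8, -0.4, -0.8]
grip_width: 0.0225
finger_force: 49.4
```

Call:
play_rows:
  motion:
    - [0,0,0,0,0,0,-1]
    - [0,0,0,0,0,0,-0.1]
    - [0,0,0,0,0,0,-0.1]
    - [0,0,-1,0,0,0,-0.1]
    - [0,0,-4,0,0,0,-0.1]

```text
clock: 10.75
position: [0.5211, -0.2227, 0.0551]
tool_rot: [-3.139, -0.002, 1.878]
force: [0.0, 0.3, 0.3]
grip_width: 0.0385
finger_force: 0.0
```

Call:
play_rows:
  motion:
    - [0,0,-4,0,0,0,-0.1]
    - [0,0,-8,0,0,0,0]
    - [0,0,-12,0,0,0,0.2]
    - [0,0,-16,0,0,0,0.2]
    - [0,0,-18,0,0,0,0.2]

```text
clock: 11.25
position: [0.5228, -0.2235, 0.2401]
tool_rot: [3.137, 0.003, 1.877]
force: [0.4, -0.5, -0.4]
grip_width: 0.0512
finger_force: 0.0
```

Run:
```python
from h import *
s=observe();print(s['clock'],s['position'],s['qpos'].round(2),s['grip_width'])
p,d,i=grab('top');P=cloud(i,d,'top');z=P[...,2]
z0=np.load('pics/last_top.npz')
S=np.array([.35488849,-.07010966]); k=-.10762315
w=np.zeros((400,640),bool);w[148:222,203:264]=1
m=w&(abs(P[...,:2]@S+k-z)<0.006)&(z>.02)
n=np.array([-S[0],-S[1],1]);n/=np.linalg.norm(n)
ex=np.array([S[0],S[1],S@S]);ex/=np.linalg.norm(ex);ey=np.cross(n,ex)
cs,_=cv2.findContours(m.astype(np.uint8),cv2.RETR_EXTERNAL,cv2.CHAIN_APPROX_NONE);c=max(cs,key=cv2.contourArea)[:,0]
r,o=ray(i,c[:,0],c[:,1],'top'); t=(k-n@o/n[2]*0+ (S@o[:2]-o[2]))/-(r[:,:2]@S-r[:,2]); W=o+r*t[:,None]
q=np.c_[W@ex,W@ey]; rr=cv2.minAreaRect((q*1000).astype(np.float32)); print(rr)
cen=ex*rr[0][0]/1e3+ey*rr[0][1]/1e3; o0=np.array([0,0,k]); cen+=n*(n@o0); print('plate top centre',cen,'plane angles',np.degrees(np.arctan2(S[1],S[0])),n)
b=cen+n*.029; print('bar',b)
h=P[w]; rel=(h-cen)@np.c_[ex,ey,n]; f=(rel[:,2]>.025)&(rel[:,2]<.06)&(abs(rel[:,0])<.05)&(abs(rel[:,1])<.04); print('bar pts',f.sum(),rel[f].mean(0),rel[f].min(0),rel[f].max(0))
g=(rel[:,2]>.002)&(rel[:,2]<.012)&(abs(rel[:,1])<.02)&(rel[:,0]>.04);print('stud',g.sum(),rel[g].mean(0))
cv2.imwrite('pics/t3.png',cv2.resize(p[135:235,340:430,::-1],None,fx=4,fy=4))
```

```text
11.25 [ 0.52276728 -0.22353833  0.24009458] [ 0.16  0.43  0.19  1.75 -0.09  0.97  0.69] 0.05119041168278381
((444.38372802734375, 317.3981628417969), (116.53130340576172, 160.7391357421875), 89.8380126953125)
plate top centre [0.50524741 0.22371885 0.05599849] plane angles -11.175117030743227 [-0.33372386  0.0659285   0.9403626 ]
bar [0.49556942 0.22563078 0.083269  ]
bar pts 66 [ 0.00087599 -0.0007438   0.03616829] [-0.02213738 -0.00566368  0.02541633] [0.02179681 0.00574596 0.04243781]
stud 52 [ 0.06094674 -0.00256127  0.0048179 ]
```

View pics/t3.png

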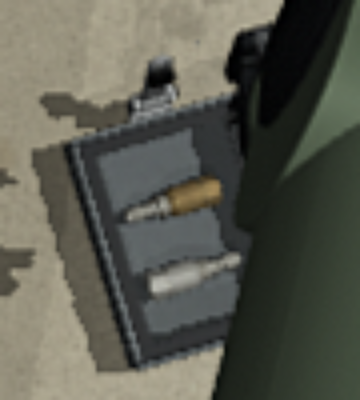

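Both couplers lie in the case, brass at (195,197) and bare at (185,275). Next I'll approach the cover bar, tilted with the slope.

```bash
cat >> h.py <<'E'
S=np.array([.35488849,-.07010966]); n=np.array([-S[0],-S[1],1]);n/=np.linalg.norm(n)
ex=np.array([S[0],S[1],S@S]);ex/=np.linalg.norm(ex);ey=np.cross(n,ex)
BAR=np.array([.4956,.2256,.0833])
RC=Ro.from_matrix(np.c_[-ex,np.cross(-n,-ex),-n])
E
python3 - <<'E'
from h import *
print(RC.as_euler('xyz',degrees=True))
c=plan(BAR+n*.07,RC,4)
plan(BAR-n*.018,RC,1,c)
E
```

```text
[180.          19.88746053 168.82488297]
call 1 [11.22, 2.19, 2.29] [-0.046, -0.077, -0.265]
call 2 [10.41, 4.98, 1.62] [-0.046, -0.077, -0.265]
call 3 [8.86, 7.48, 1.16] [-0.046, -0.077, -0.265]
call 4 [6.68, 9.5, 0.95] [-0.046, -0.077, -0.265]
call 1 [0.0, 0.0, 8.8] [0.0, 0.0, 0.0]
```

Call:
play_rows:
  motion:
    - [2.2,0.4,0.4,-0.009,-0.015,-0.053,0.2]
    - [4.5,0.9,0.9,-0.018,-0.031,-0.106,0.2]
    - [6.7,1.3,1.4,-0.028,-0.046,-0.159,0.2]
    - [9,1.8,1.8,-0.037,-0.062,-0.212,0.2]
    - [11.2,2.2,2.3,-0.046,-0.077,-0.265,0.2]

```text
clock: 11.8
position: [0.509, -0.1087, 0.2131]
tool_rot: [3.105, 0.083, 2.144]
force: [1.0, -0.1, -0.3]
grip_width: 0.0513
finger_force: 0.0
```

Call:
play_rows:
  motion:
    - [2.1,1.0,0.3,-0.009,-0.015,-0.053,0.2]
    - [4.2,2.0,0.6,-0.018,-0.031,-0.106,0.2]
    - [6.2,3.0,1.0,-0.028,-0.046,-0.159,0.2]
    - [8.3,4.0,1.3,-0.037,-0.062,-0.212,0.2]
    - [10.4,5.0,1.6,-0.046,-0.077,-0.265,0.2]

```text
clock: 12.3
position: [0.4962, 0.0047, 0.1904]
tool_rot: [3.092, 0.172, 2.407]
force: [1.2, 0.3, -0.5]
grip_width: 0.0513
finger_force: 0.0
```

Call:
play_rows:
  motion:
    - [1.8,1.5,0.2,-0.009,-0.015,-0.053,0.2]
    - [3.5,3.0,0.5,-0.018,-0.031,-0.106,0.2]
    - [5.3,4.5,0.7,-0.028,-0.046,-0.159,0.2]
    - [7.1,6.0,0.9,-0.037,-0.062,-0.212,0.2]
    - [8.9,7.5,1.2,-0.046,-0.077,-0.265,0.2]

```text
clock: 12.8
position: [0.4832, 0.1186, 0.1671]
tool_rot: [3.104, 0.261, 2.674]
force: [0.4, -0.0, -1.2]
grip_width: 0.0514
finger_force: 0.0
```

Call:
play_rows:
  motion:
    - [1.7,2.4,0.2,-0.012,-0.02,-0.07,0.2]
    - [3.4,4.8,0.5,-0.023,-0.038,-0.13,0.2]
    - [5.1,7.2,0.7,-0.035,-0.058,-0.2,0.2]
    - [6.7,9.5,0.9,-0.046,-0.077,-0.265,0.2]
    - [6.7,9.5,0.9,-0.046,-0.077,-0.265,0.2]

```text
clock: 13.3
position: [0.4688, 0.235, 0.1438]
tool_rot: [3.14, 0.343, 2.955]
force: [0.2, -1.0, 0.0]
grip_width: 0.0514
finger_force: 0.0
```

Run:
```python
from h import *
p,d,i=grab('wrist','w2.png');s=observe();print(s['clock'],s['position'],np.degrees(s['tool_rot']),s['qpos'].round(2),s['grip_width'])
P=cloud(i,d,'wrist'); cen=BAR-n*.029; rel=(P.reshape(-1,3)-cen)@np.c_[ex,ey,n]
f=(rel[:,2]>.03)&(rel[:,2]<.045)&(abs(rel[:,0])<.035)&(abs(rel[:,1])<.02); print('bar',f.sum(),rel[f].mean(0),rel[f].min(0),rel[f].max(0))
f=(abs(rel[:,2])<.004)&(abs(rel[:,0])<.09)&(abs(rel[:,1])<.065);print('plate',f.sum(),rel[f].mean(0),rel[f].min(0),rel[f].max(0))
c=plan(BAR+n*.07,RC,1);plan(BAR-n*.018,RC,1)
```

```text
13.35 [0.4692135  0.23287297 0.14411653] [179.92137203  19.61914645 169.09445244] [-0.83  0.41  0.11  2.17  0.59  0.42  0.12] 0.051196266693080805
bar 898 [-0.00519329  0.00184798  0.03825879] [-0.02510826 -0.00293236  0.03001466] [0.01866445 0.00727839 0.04053766]
plate 23716 [-0.01483261  0.00280095  0.00069901] [-0.08310923 -0.05646739 -0.0039907 ] [0.07843864 0.06053123 0.00391466]
call 1 [-0.5, -0.2, -0.36] [0.003, -0.005, 0.004]
call 1 [-0.54, -0.23, 8.44] [0.003, -0.005, 0.004]
```

View pics/w2.png

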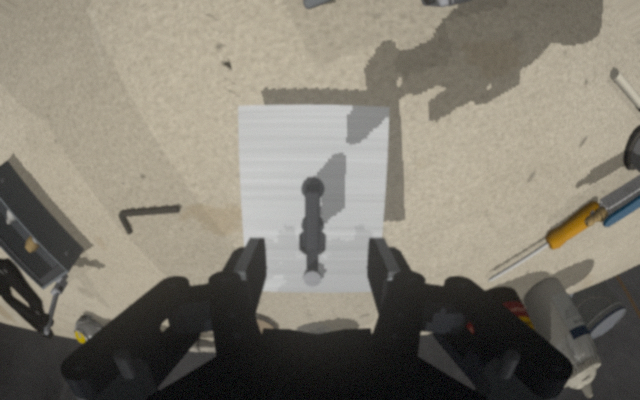

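The plate is at x 240–390, with the bar from (313,185) to (313,240) between the fingers and the stud at (313,278). The wrist and top estimates agree within about 2 mm. I'll descend and grip.

Call:
play_rows:
  motion:
    - [-0.2,-0.1,1.5,0,-0.003,0.002,0.2]
    - [-0.4,-0.15,3.5,0.003,-0.005,0.004,0.2]
    - [-0.4,-0.15,5.5,0.003,-0.005,0.004,0.2]
    - [-0.4,-0.15,7.5,0.003,-0.005,0.004,0.2]
    - [-0.4,-0.15,8.3,0.003,-0.005,0.004,0.2]

```text
clock: 13.85
position: [0.501, 0.2225, 0.0663]
tool_rot: [-3.14, 0.347, 2.942]
force: [-0.2, 0.7, -0.1]
grip_width: 0.0512
finger_force: 0.0
```

Run:
```python
from h import *
s=observe();print(s['clock'],s['position'],np.degrees(s['tool_rot']),s['force'],s['grip_width'])
print((s['position']-BAR)@np.c_[ex,ey,n])
p,d,i=grab('side');print('ok')
cv2.imwrite('pics/s2.png',cv2.resize(p[120:230,250:400,::-1],None,fx=4,fy=4))
```

```text
13.85 [0.5009626  0.22245276 0.06628998] [-179.90506813   19.88262727  168.58188654] [-0.15887381  0.7069802  -0.09124003] 0.05116101282005506
[-0.00026561 -0.00204825 -0.01799271]
ok
```

View pics/s2.png

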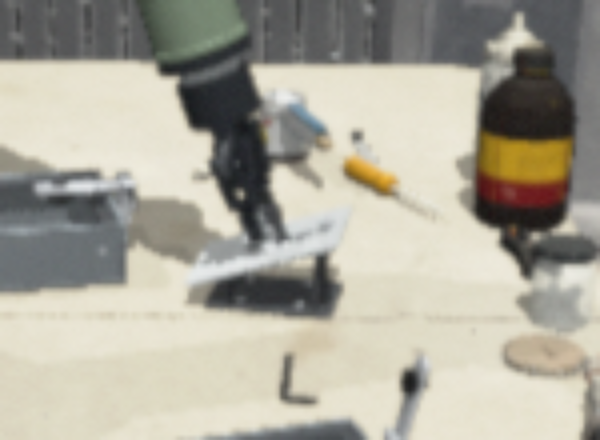

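The fingers straddle the bar at (260,230). I'll nudge and close.

Call:
play_rows:
  motion:
    - [0,0.2,0,0,0,0,0.2]
    - [0,0.2,0,0,0,0,-1]
    - [0,0.2,0,0,0,0,-1]
    - [0,0.2,0,0,0,0,-1]
    - [0,0.2,0,0,0,0,-1]
  squeeze: 60

```text
clock: 14.4
position: [0.501, 0.226, 0.0677]
tool_rot: [3.141, 0.348, 2.944]
force: [-6.3, -0.5, 13.6]
grip_width: 0.0093
finger_force: 58.8
```

Call:
play_rows:
  motion:
    - [0,0,0,0,0,0,-1]
    - [0,0,0,0,0,0,-1]
    - [0,0,-0.1,0,0,0,-1]
    - [-0.3,0,-0.1,0,0,0,-1]
    - [-0.6,0,-0.1,0,0,0,-1]
  squeeze: 90

```text
clock: 14.9
position: [0.5062, 0.2248, 0.07]
tool_rot: [-3.141, 0.347, 2.944]
force: [0.0, -0.5, -3.4]
grip_width: 0.0086
finger_force: 87.7
```

Call:
play_rows:
  motion:
    - [-0.4,0,0,0,0,0,-1]
    - [-0.8,0,0,0,0,0,-1]
    - [-1.2,0,0,0,0,0,-1]
    - [-1.6,0,0,0,0,0,-1]
    - [-2.0,0,0,0,0,0,-1]

```text
clock: 15.4
position: [0.5249, 0.221, 0.0768]
tool_rot: [-3.141, 0.347, 2.944]
force: [0.3, 0.9, -3.0]
grip_width: 0.0085
finger_force: 87.7
```

Call:
play_rows:
  motion:
    - [-0.2,0,0,0,0,0,-1]
    - [-0.4,0,0,0,0,0,-1]
    - [-0.5,0,0,0,0,0,-1]
    - [-0.5,0,0,0,0,0,-1]
    - [-0.5,0,0,0,0,0,-1]

```text
clock: 15.9
position: [0.529, 0.2203, 0.0783]
tool_rot: [-3.141, 0.347, 2.944]
force: [0.8, 0.3, -3.5]
grip_width: 0.0085
finger_force: 87.7
```

Run:
```python
from h import *
s=observe();print(s['clock'],s['force'],s['moment'],s['grip_width'],(s['position']-BAR)@np.c_[ex,ey,n])
p,d,i=grab('top');P=cloud(i,d,'top')
cv2.imwrite('pics/t4.png',cv2.resize(p[130:225,195:275,::-1],None,fx=6,fy=6))
```

```text
15.9 [ 0.84764958  0.28665634 -3.5133771 ] [ 0.08526091  0.58894453 -0.01056892] 0.0085395959357594 [ 0.03012603  0.00128388 -0.01616719]
```

View pics/t4.png

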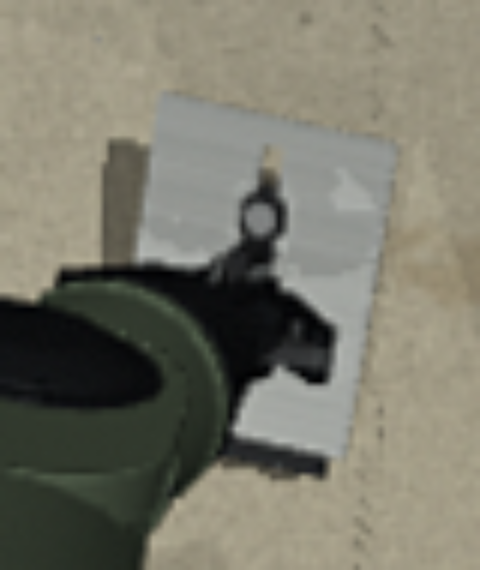

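The stud head at (262,218) sits centred in the wide hole at (262,215). I'll lift it clear.

Call:
play_rows:
  motion:
    - [0,0,-0.6,0,0,0,-1]
    - [0,0,-1.2,0,0,0,-1]
    - [0,0,-2.5,0,0,0,-1]
    - [0,0,-4.5,0,0,0,-1]
    - [0,0,-7,0,0,0,-1]

```text
clock: 16.45
position: [0.5051, 0.2248, 0.1453]
tool_rot: [-3.14, 0.347, 2.944]
force: [0.6, 1.4, -2.4]
grip_width: 0.0085
finger_force: 87.8
```

Run:
```python
from h import *
s=observe();print(s['clock'],s['force'],s['position'],s['qpos'].round(2))
plan(case(0,0,.17),down(17.6),5)
print(np.degrees((Ro.from_euler('xyz',s['tool_rot']).inv()*down(17.6)).magnitude()))
```

```text
16.45 [ 0.55577158  1.4268183  -2.38110296] [0.50506231 0.22475608 0.14527842] [-0.73  0.44  0.05  2.1   0.6   0.44  0.17]
call 1 [-1.67, -8.76, 0.09] [0.091, 0.024, 0.521]
call 2 [-5.81, -6.73, 0.72] [0.091, 0.024, 0.521]
call 3 [-8.39, -2.87, 0.99] [0.091, 0.024, 0.521]
call 4 [-8.7, 1.77, 0.84] [0.091, 0.024, 0.521]
call 5 [-6.67, 5.92, 0.29] [0.091, 0.024, 0.521]
151.53459576493282
```

Call:
play_rows:
  motion:
    - [-0.3,-1.7,-0.4,0.018,0.005,0.1,-1]
    - [-0.7,-3.5,-0.8,0.036,0.01,0.21,-1]
    - [-1.0,-5.3,-1.0,0.055,0.014,0.31,-1]
    - [-1.3,-7.0,-1.0,0.073,0.019,0.42,-1]
    - [-1.7,-8.8,-1.0,0.091,0.024,0.521,-1]

```text
clock: 16.95
position: [0.5004, 0.1359, 0.1605]
tool_rot: [3.055, 0.299, 2.391]
force: [-0.2, -0.5, -3.3]
grip_width: 0.0087
finger_force: 87.8
```

Call:
play_rows:
  motion:
    - [-1.2,-1.3,0.1,0.018,0.005,0.104,-1]
    - [-2.3,-2.7,0.3,0.036,0.01,0.208,-1]
    - [-3.5,-4.0,0.4,0.055,0.014,0.313,-1]
    - [-4.7,-5.4,0.6,0.073,0.019,0.417,-1]
    - [-5.8,-6.7,0.7,0.091,0.024,0.521,-1]

```text
clock: 17.45
position: [0.499, 0.047, 0.1654]
tool_rot: [3.01, 0.216, 1.858]
force: [-0.1, 0.4, -1.8]
grip_width: 0.0083
finger_force: 87.9
```

Call:
play_rows:
  motion:
    - [-1.7,-0.6,0.2,0.018,0.005,0.104,-1]
    - [-3.4,-1.1,0.4,0.036,0.01,0.208,-1]
    - [-5.0,-1.7,0.6,0.055,0.014,0.313,-1]
    - [-6.7,-2.3,0.8,0.073,0.019,0.417,-1]
    - [-8.4,-2.9,1.0,0.091,0.024,0.521,-1]

```text
clock: 17.95
position: [0.4972, -0.0419, 0.1702]
tool_rot: [3.013, 0.122, 1.338]
force: [-0.3, -0.3, -3.9]
grip_width: 0.0088
finger_force: 87.9
```

Run:
```python
from h import *
s=observe();print(s['clock'],s['force'],s['position'],s['qpos'].round(2))
plan(case(0,0,.17),down(17.6),3)
```

```text
17.95 [-0.30618197 -0.25062457 -3.92266131] [ 0.49724073 -0.04192939  0.17016097] [-0.4   0.39  0.33  2.09  0.06  0.61 -0.37]
call 1 [-5.75, 1.28, 0.88] [0.06, 0.015, 0.345]
call 2 [-4.98, 3.2, 0.67] [0.06, 0.015, 0.345]
call 3 [-3.61, 4.73, 0.36] [0.06, 0.015, 0.345]
```

Call:
play_rows:
  motion:
    - [-1.2,0.3,0.2,0.012,0.003,0.07,-1]
    - [-2.3,0.5,0.4,0.024,0.006,0.14,-1]
    - [-3.5,0.8,0.5,0.036,0.009,0.21,-1]
    - [-4.6,1.0,0.7,0.048,0.012,0.28,-1]
    - [-5.8,1.3,0.9,0.06,0.015,0.345,-1]

```text
clock: 18.45
position: [0.498, -0.1025, 0.1692]
tool_rot: [3.041, 0.068, 0.995]
force: [0.6, 0.8, -4.3]
grip_width: 0.0084
finger_force: 87.9
```

Call:
play_rows:
  motion:
    - [-1,0.6,0.1,0.012,0.003,0.07,-1]
    - [-2,1.3,0.2,0.024,0.006,0.14,-1]
    - [-3,1.9,0.4,0.036,0.009,0.21,-1]
    - [-4,2.6,0.5,0.048,0.012,0.28,-1]
    - [-5,3.2,0.6,0.06,0.015,0.345,-1]

```text
clock: 18.95
position: [0.4982, -0.1627, 0.17]
tool_rot: [3.085, 0.026, 0.65]
force: [0.2, -0.6, -3.5]
grip_width: 0.0082
finger_force: 87.9
```

Call:
play_rows:
  motion:
    - [-0.9,1.2,0.1,0.015,0.004,0.086,-1]
    - [-1.8,2.4,0.2,0.03,0.008,0.172,-1]
    - [-2.7,3.6,0.3,0.045,0.012,0.259,-1]
    - [-3.6,4.7,0.3,0.06,0.015,0.345,-1]
    - [-3.6,4.7,0.3,0.06,0.015,0.345,-1]

```text
clock: 19.45
position: [0.498, -0.2237, 0.1708]
tool_rot: [3.139, 0.001, 0.304]
force: [0.5, 0.5, -2.4]
grip_width: 0.0082
finger_force: 88.0
```

```bash
cat > meas.py <<'E'
from h import *
def meas(show=True):
    p,d,i=grab('wrist');s=observe();P=cloud(i,d,'wrist')
    T=Ro.from_euler('xyz',s['tool_rot']); rel=(P.reshape(-1,3)-s['position'])@T.as_matrix()
    f=(abs(rel[:,2]+.0)<.03)&(abs(rel[:,0])<.1)&(abs(rel[:,1])<.08)&(p.reshape(-1,3).min(1)>60)
    zz=np.median(rel[f,2]); f&=abs(rel[:,2]-zz)<.008
    m=f.reshape(400,640).astype(np.uint8); cs,_=cv2.findContours(m,0,1); c=max(cs,key=cv2.contourArea)
    m2=cv2.drawContours(np.zeros_like(m),[c],-1,1,-1).reshape(-1)>0
    q=rel[m2&f]; print('plate in tool: z',zz,'plane',np.linalg.lstsq(np.c_[q[:,:2],np.ones(len(q))],q[:,2],rcond=None)[0])
    r=cv2.minAreaRect((q[:,:2]*1000).astype(np.float32)); print(r,np.percentile(q,[.2,99.8],axis=0).round(4).tolist())
    # case rim in case axes
    a=np.radians(CY);E=np.array([[np.cos(a),-np.sin(a)],[np.sin(a),np.cos(a)]])
    print(s['clock'],s['position'],np.degrees(s['tool_rot']),'tcp in case',(s['position'][:2]-CC)@E)
    return P,p,d,s
E
python3 - <<'E'
from meas import *
P,p,d,s=meas(); cv2.imwrite('pics/w3.png',p[:,:,::-1]); print(s['qpos'].round(2))
E
```

```text
plate in tool: z 0.012037454409558062 plane [ 0.00192996 -0.00085256  0.01198763]
((27.03569221496582, 1.0139350891113281), (107.36177062988281, 116.89928436279297), 0.19125838577747345) [[-0.0239, -0.0569, 0.0095], [0.0805, 0.0587, 0.0139]]
19.5 [ 0.49809072 -0.22229935  0.17056708] [1.79895361e+02 5.83924093e-02 1.76616143e+01] tcp in case [ 4.92411991e-05 -1.79842065e-03]
[-0.04  0.52  0.49  1.89 -0.33  0.81 -0.64]
```

View pics/w3.png

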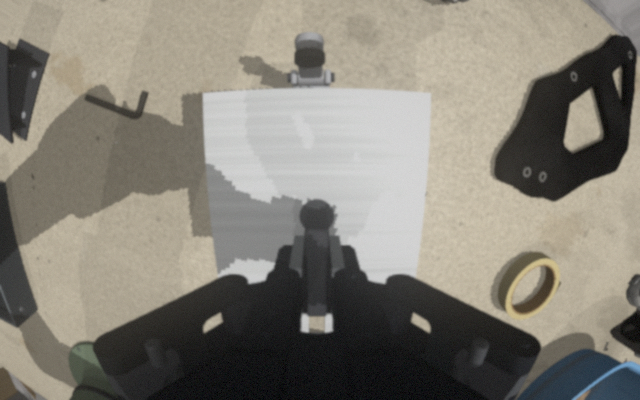

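The plate is level, spanning (204..431) at its front edge. The open lever is beyond it at (310,60), and nothing is in the way. I'll check the relation between the wrist view and the case using the lever.

Run:
```python
from h import *
p,d,i=load('wrist');P=cloud(i,d,'wrist')
a=np.radians(CY);E=np.array([[np.cos(a),-np.sin(a)],[np.sin(a),np.cos(a)]])
L=np.c_[(P[...,:2].reshape(-1,2)-CC)@E,P[...,2].reshape(-1)]
f=(L[:,0]>.087)&(L[:,0]<.14)&(abs(L[:,1])<.03)&(L[:,2]>.05)&(L[:,2]<.14)
q=L[f];print(len(q))
for a,b in((.05,.07),(.07,.1),(.1,.14)):
    t=q[(q[:,2]>a)&(q[:,2]<b)]; print(a,len(t),t.mean(0) if len(t) else '',np.percentile(t[:,1],[1,99]) if len(t) else '',np.percentile(t[:,0],[1,99]) if len(t) else '')
```

```text
1728
0.05 559 [0.09649778 0.00163605 0.06141679] [-0.01629795  0.02038173] [0.09141441 0.10409193]
0.07 198 [0.10073621 0.00135401 0.07776918] [-0.00724936  0.01041194] [0.0981042  0.10310632]
0.1 971 [0.10835154 0.00157289 0.11691261] [-0.00780131  0.01112192] [0.10041286 0.11742887]
```

Call:
play_rows:
  motion:
    - [0,-0.2,2,0,0,0,-1]
    - [0,-0.35,4.5,0,0,0,-1]
    - [0,-0.35,7,0,0,0,-1]
    - [0,-0.35,9,0,0,0,-1]
    - [0,-0.35,9.6,0,0,0,-1]

```text
clock: 20.0
position: [0.4965, -0.2169, 0.0729]
tool_rot: [-3.142, 0.003, 0.313]
force: [-0.0, -0.6, -2.1]
grip_width: 0.0084
finger_force: 87.9
```

Run:
```python
from meas import *
P,p,d,s=meas(); print(s['force'])
a=np.radians(CY);E=np.array([[np.cos(a),-np.sin(a)],[np.sin(a),np.cos(a)]])
L=np.c_[(P[...,:2].reshape(-1,2)-CC)@E,P[...,2].reshape(-1)]
# rim outer extents seen from wrist near front half
f=(L[:,2]>.044)&(L[:,2]<.0525)&(L[:,0]>.0)&(L[:,0]<.07)
for nm,g in(('+y',f&(L[:,1]>.055)&(L[:,1]<.075)),('-y',f&(L[:,1]<-.055)&(L[:,1]>-.075))):
    t=L[g]; print(nm,len(t),np.percentile(t[:,1],[2,50,98]) if len(t) else '')
g=(L[:,2]>.056)&(L[:,2]<.065)&(abs(L[:,1])<.07)&(L[:,0]>0)&(L[:,0]<.09); t=L[g]; print('plate',len(t),np.percentile(t,[.5,99.5],axis=0))
f=(L[:,2]>.044)&(L[:,2]<.053)&(L[:,0]>.08)&(L[:,0]<.095)&(abs(L[:,1])<.05)&(abs(L[:,1])>.02);t=L[f];print('+x rim',len(t),np.percentile(t[:,0],[2,50,98]) if len(t) else '')
cv2.imwrite('pics/w4.png',p[:,:,::-1])
```

```text
plate in tool: z 0.012541760458809257 plane [0.00238502 0.00042965 0.01239887]
((27.655025482177734, -0.7313499450683594), (117.41730499267578, 107.18533325195312), 89.82518005371094) [[-0.0234, -0.0586, 0.01], [0.081, 0.057, 0.0143]]
20.05 [ 0.4966767  -0.21707238  0.07313003] [1.79985947e+02 1.49293524e-01 1.79048854e+01] tcp in case [0.00028188 0.00361144]
[-0.77241472 -0.04614523 -4.46101754]
+y 154 [0.06694181 0.06774243 0.0686956 ]
-y 1126 [-0.06499841 -0.06179146 -0.05990322]
plate 32894 [[ 0.00063432 -0.05272885  0.05887813]
 [ 0.0809761   0.06195274  0.06242807]]
+x rim 964 [0.08236518 0.08475175 0.08723952]
```

Call:
play_rows:
  motion:
    - [-0.05,0.1,0.1,0,0,0,-1]
    - [-0.1,0.2,0.2,0,0,0,-1]
    - [-0.15,0.2,0.3,0,0,0,-1]
    - [-0.15,0.2,0.3,0,0,0,-1]
    - [-0.15,0.2,0.3,0,0,0,-1]

```text
clock: 20.55
position: [0.4967, -0.2201, 0.0719]
tool_rot: [3.14, 0.0, 0.312]
force: [-0.2, 0.2, -3.4]
grip_width: 0.0083
finger_force: 87.9
```

```bash
cat > gap.py <<'E'
from h import *
def gap():
    p,d,i=grab('wrist');s=observe();P=cloud(i,d,'wrist')
    a=np.radians(CY);E=np.array([[np.cos(a),-np.sin(a)],[np.sin(a),np.cos(a)]])
    L=np.c_[(P[...,:2].reshape(-1,2)-CC)@E,P[...,2].reshape(-1)]
    zp=s['position'][2]-.0125
    print(s['clock'],s['position'],s['force'],'zp',zp)
    for y0 in np.arange(.0,.07,.01):
        g=(abs(L[:,0]-y0)<.003)&(abs(L[:,1])<.09)
        pl=L[g&(abs(L[:,2]-zp)<.003)&(abs(L[:,1])<.066)]; r=L[g&(abs(L[:,2]-.05)<.003)]; rn=r[r[:,1]<-.05][:,1]; rp=r[r[:,1]>.05][:,1]
        print('x%.2f'%y0,'plate y',np.percentile(pl[:,1],[.5,99.5]).round(4),'rim- ',rn.min().round(4) if len(rn) else None,rn.max().round(4) if len(rn) else None,'rim+',rp.min().round(4) if len(rp) else None,rp.max().round(4) if len(rp) else None)
    for x0 in(-.045,-.03,.03,.045):
        g=(abs(L[:,1]-x0)<.003)
        pl=L[g&(abs(L[:,2]-zp)<.003)&(L[:,0]<.088)&(L[:,0]>-.1)]; r=L[g&(abs(L[:,2]-.05)<.002)&(L[:,0]>.075)&(L[:,0]<.1)][:,0]
        print('y%.3f'%x0,'plate x max',np.percentile(pl[:,0],99.5).round(4) if len(pl) else None,'rim',np.percentile(r,[2,98]).round(4) if len(r) else None)
gap()
E
python3 gap.py
```

```text
20.6 [ 0.4966244  -0.22007539  0.07189136] [ 0.09109674  0.11082698 -3.1054545 ] zp 0.05939135755124393
x0.00 plate y [-0.0562  0.0588] rim-  -0.0648 -0.0613 rim+ 0.0637 0.068
x0.01 plate y [-0.0562  0.0588] rim-  -0.0646 -0.0609 rim+ 0.0635 0.0684
x0.02 plate y [-0.0559  0.0585] rim-  -0.0652 -0.0608 rim+ 0.0631 0.0684
x0.03 plate y [-0.0557  0.0587] rim-  -0.0652 -0.0608 rim+ 0.0637 0.0683
x0.04 plate y [-0.0559  0.0585] rim-  -0.0647 -0.0609 rim+ 0.0636 0.0684
x0.05 plate y [-0.0561  0.059 ] rim-  -0.0649 -0.0612 rim+ 0.0641 0.0679
x0.06 plate y [-0.0558  0.0589] rim-  -0.0651 -0.0607 rim+ 0.064 0.0681
x0.07 plate y [-0.0557  0.059 ] rim-  -0.0647 -0.0606 rim+ 0.0636 0.0683
y-0.045 plate x max 0.0803 rim [0.0827 0.0866]
y-0.030 plate x max 0.0802 rim [0.0828 0.0866]
y0.030 plate x max 0.0798 rim [0.083  0.0867]
y0.045 plate x max 0.08 rim [0.0824 0.0867]
```

Centred in y, and x wants about 1.5 mm back. I'll lower it and watch the force.

Call:
play_rows:
  motion:
    - [-0.15,0,0.2,0,0,0,-1]
    - [-0.15,0,0.5,0,0,0,-1]
    - [-0.15,0,0.8,0,0,0,-1]
    - [-0.15,0,1.0,0,0,0,-1]
    - [-0.15,0,1.1,0,0,0,-1]

```text
clock: 21.1
position: [0.495, -0.2206, 0.0603]
tool_rot: [3.14, 0.001, 0.312]
force: [0.7, -0.6, -2.4]
grip_width: 0.0084
finger_force: 87.9
```

```bash
python3 gap.py
```

```text
21.15 [ 0.49495993 -0.22055558  0.06029673] [ 0.40583366  0.34443713 -3.01465734] zp 0.04779672522943443
x0.00 plate y [-0.064   0.0654] rim-  -0.0651 -0.0501 rim+ 0.05 0.0683
x0.01 plate y [-0.0645  0.0654] rim-  -0.0651 -0.05 rim+ 0.0501 0.0681
x0.02 plate y [-0.0641  0.0653] rim-  -0.0651 -0.0502 rim+ 0.05 0.0682
x0.03 plate y [-0.064   0.0651] rim-  -0.0647 -0.05 rim+ 0.05 0.0682
x0.04 plate y [-0.0641  0.0653] rim-  -0.0653 -0.05 rim+ 0.0502 0.0684
x0.05 plate y [-0.0639  0.0651] rim-  -0.0648 -0.05 rim+ 0.0501 0.0686
x0.06 plate y [-0.0642  0.0654] rim-  -0.0652 -0.05 rim+ 0.05 0.0685
x0.07 plate y [-0.0641  0.0654] rim-  -0.0649 -0.05 rim+ 0.05 0.0681
y-0.045 plate x max 0.0865 rim [0.0753 0.0866]
y-0.030 plate x max 0.0863 rim [0.0751 0.0866]
y0.030 plate x max 0.0865 rim [0.0752 0.0865]
y0.045 plate x max 0.0863 rim [0.0753 0.0865]
```

Call:
play_rows:
  motion:
    - [0,0,0.05,0,0,0,-1]
    - [0,0,0.1,0,0,0,-1]
    - [0,0,0.15,0,0,0,-1]
    - [0,0,0.15,0,0,0,-1]
    - [0,0,0.15,0,0,0,-1]

```text
clock: 21.65
position: [0.4951, -0.2206, 0.0592]
tool_rot: [3.14, 0.001, 0.312]
force: [-0.4, 0.3, -3.3]
grip_width: 0.0086
finger_force: 87.9
```

Call:
play_rows:
  motion:
    - [0,0,0.05,0,0,0,-1]
    - [0,0,0.1,0,0,0,-1]
    - [0,0,0.15,0,0,0,-1]
    - [0,0,0.15,0,0,0,-1]
    - [0,0,0.15,0,0,0,-1]

```text
clock: 22.15
position: [0.4951, -0.2207, 0.0582]
tool_rot: [3.14, 0.0, 0.312]
force: [-4.4, 1.7, 12.0]
grip_width: 0.0086
finger_force: 90.4
```

Run:
```python
from meas import *
P,p,d,s=meas();print(s['force'])
a=np.radians(CY);E=np.array([[np.cos(a),-np.sin(a)],[np.sin(a),np.cos(a)]])
L=np.c_[(P[...,:2].reshape(-1,2)-CC)@E,P[...,2].reshape(-1)]
for nm,g in(('plate',(abs(L[:,1])<.04)&(L[:,0]>.03)&(L[:,0]<.07)),('rim+y',(abs(L[:,1]-.066)<.0015)&(abs(L[:,0]-.03)<.05)),('rim-y',(abs(L[:,1]+.063)<.0015)&(abs(L[:,0]-.03)<.05)),('rim+x',(abs(L[:,0]-.0848)<.001)&(abs(L[:,1])<.06)&(abs(L[:,1])>.03))): print(nm,np.nanmedian(L[g],axis=0))
```

```text
plate in tool: z 0.01204804220195375 plane [0.00472742 0.00175832 0.01207605]
((36.53459548950195, -0.7004241943359375), (134.9141387939453, 125.9957046508789), 89.71477508544922) [[-0.0243, -0.0672, 0.0084], [0.0955, 0.0654, 0.0189]]
22.2 [ 0.49510259 -0.22071022  0.05822506] [1.79899017e+02 1.78350015e-02 1.78524840e+01] tcp in case [-0.00231851  0.00061984]
[-4.09214424  1.27945199 12.07658298]
plate [0.050529   0.00017489 0.04607774]
rim+y [0.03491657 0.06591578 0.04804378]
rim-y [ 0.03326104 -0.06291003  0.04801444]
rim+x [0.08477428 0.03000778 0.04811036]
```

Contact is 12 N and the plate top is 2 mm below the rim, so the cover is seated. I'll release and lift.

Call:
play_rows:
  motion:
    - [0,0,-0.05,0,0,0,-1]
    - [0,0,-0.1,0,0,0,0]
    - [0,0,-0.1,0,0,0,0]
    - [0,0,-0.1,0,0,0,0]
    - [0,0,-1,0,0,0,0]

```text
clock: 22.7
position: [0.4946, -0.2204, 0.0672]
tool_rot: [3.141, 0.002, 0.312]
force: [-1.2, 0.1, 1.1]
grip_width: 0.0428
finger_force: 0.0
```

Call:
play_rows:
  motion:
    - [0,0,-2,0,0,0,0]
    - [0,0,-5,0,0,0,0]
    - [0,0,-8.5,0,0,0,0]
    - [0,0,-11,0,0,0,-1]
    - [0,0,-11,0,0,0,-1]

```text
clock: 23.2
position: [0.4964, -0.221, 0.1812]
tool_rot: [3.137, -0.004, 0.312]
force: [-0.2, 0.6, -0.3]
grip_width: 0.0142
finger_force: 0.0
```

Run:
```python
from meas import *
P,p,d,s=meas();print(s['force'],s['grip_width'])
a=np.radians(CY);E=np.array([[np.cos(a),-np.sin(a)],[np.sin(a),np.cos(a)]])
L=np.c_[(P[...,:2].reshape(-1,2)-CC)@E,P[...,2].reshape(-1)]
for nm,g in(('plate+x',(abs(L[:,1])<.04)&(L[:,0]>.05)&(L[:,0]<.075)),('plate y+',(abs(L[:,1]-.045)<.005)&(L[:,0]>-.01)&(L[:,0]<.07)),('plate y-',(abs(L[:,1]+.045)<.005)&(L[:,0]>-.01)&(L[:,0]<.07)),('rim+y',(abs(L[:,1]-.066)<.0015)&(abs(L[:,0]-.03)<.05)),('rim+x',(abs(L[:,0]-.0848)<.001)&(abs(L[:,1])<.06)&(abs(L[:,1])>.03))): print(nm,np.nanmedian(L[g],axis=0))
f=(L[:,0]>.09)&(L[:,0]<.14)&(abs(L[:,1])<.02)&(L[:,2]>.1)&(L[:,2]<.14);print('tip',L[f].mean(0),L[f].max(0))
c=plan(case(.05,0,.175),down(17.6),1);c=plan(case(.15,0,.175),down(17.6),1,c);plan(case(.148,0,.113),down(17.6),1,c)
def tcp(q,r=.056,over=0): return np.array([.098-r*np.cos(q)+.003*np.sin(q)+.010, .058+r*np.sin(q)+.003*np.cos(q)-over])
p0=np.array([.148,.113])
for q in (1.75,1.5,1.25,1,.75,.5,.25,.1,0): print(q,((tcp(q)-p0)*100).round(2),tcp(q).round(4))
```

```text
plate in tool: z -0.0162060015703482 plane [-0.53265928 -0.13643987 -0.00862881]
((7.001493453979492, 11.038214683532715), (17.329866409301758, 11.70687484741211), 55.70572280883789) [[-0.0024, 0.0071, -0.0241], [0.012, 0.0212, -0.0083]]
23.25 [ 0.4958093  -0.22053348  0.17939821] [ 1.79815303e+02 -1.10312077e-01  1.78739111e+01] tcp in case [-0.00159144  0.00057463]
[ 0.02050367  0.53580377 -1.42622986] 0.006667517261265267
plate+x [6.24917020e-02 9.11629018e-05 4.61092194e-02]
plate y+ [0.00569571 0.044184   0.25627269]
plate y- [ 0.00737986 -0.04391817  0.25833828]
rim+y [0.03224815 0.0658682  0.04805233]
rim+x [0.08478899 0.03039351 0.04797456]
tip [0.10856423 0.00163508 0.11707997] [0.1187244  0.01116075 0.12845681]
call 1 [5.16, 0.08, 0.45] [0.003, -0.002, 0.005]
call 1 [10.0, -0.0, -0.0] [0.0, 0.0, 0.0]
call 1 [-0.2, 0.0, 6.2] [0.0, 0.0, 0.0]
1.75 [-2.71 -0.04] [0.1209 0.1126]
1.5 [-4.1   0.11] [0.107  0.1141]
1.25 [-5.48 -0.09] [0.0932 0.1121]
1 [-6.77 -0.63] [0.0803 0.1067]
0.75 [-7.89 -1.46] [0.0691 0.0984]
0.5 [-8.77 -2.55] [0.0603 0.0875]
0.25 [-9.35 -3.82] [0.0545 0.0748]
0.1 [-9.54 -4.64] [0.0526 0.0666]
0 [-9.6 -5.2] [0.052 0.061]
```

Call:
play_rows:
  motion:
    - [3,0,0,0,0,0,-1]
    - [6,0,0,0,0,0,-1]
    - [9,0,0,0,0,0,-1]
    - [12,0,0.2,0,0,0,-1]
    - [15.1,0,0.5,0,0,0,-1]

```text
clock: 23.75
position: [0.6395, -0.1735, 0.1716]
tool_rot: [3.14, 0.002, 0.312]
force: [0.8, -0.5, 0.4]
grip_width: -0.0002
finger_force: 0.0
```

Call:
play_rows:
  motion:
    - [0,0,0,0,0,0,-1]
    - [0,0,2,0,0,0,-1]
    - [0,0,4,0,0,0,-1]
    - [-0.2,0,6.2,0,0,0,-1]
    - [-0.2,0,6.2,0,0,0,-1]

```text
clock: 24.25
position: [0.6347, -0.1745, 0.1073]
tool_rot: [-3.141, 0.005, 0.311]
force: [-0.6, 0.6, -0.9]
grip_width: 0.0
finger_force: 0.0
```

Run:
```python
from h import *
s=observe();print(s['clock'],s['force'],s['position'],s['qpos'].round(2))
plan(case(.121,.001,.1126),down(17.6),1)
```

```text
24.25 [-0.64529672  0.62254792 -0.86925093] [ 0.63468936 -0.1744973   0.10734285] [-0.09  0.77  0.44  1.62 -0.4   0.85 -0.76]
call 1 [-2.37, 0.14, -0.51] [-0.001, 0.005, 0.004]
```

Call:
play_rows:
  motion:
    - [-1.2,0,-0.5,0,0,0,-1]
    - [-2.4,0,-0.6,0,0,0,-1]
    - [-3.1,0,-0.7,0,0,0,-1]
    - [-3.8,0,-0.7,0,0,0,-1]
    - [-4.5,0,-0.6,0,0,0,-1]

```text
clock: 24.75
position: [0.5939, -0.1888, 0.1172]
tool_rot: [3.139, -0.0, 0.312]
force: [0.8, 0.8, 0.7]
grip_width: -0.0001
finger_force: 0.7
```

Call:
play_rows:
  motion:
    - [-0.7,0,0.1,0,0,0,-1]
    - [-1.3,0,0.3,0,0,0,-1]
    - [-2.0,0,0.6,0,0,0,-1]
    - [-2.6,0,1.0,0,0,0,-1]
    - [-3.1,0,1.5,0,0,0,-1]

```text
clock: 25.25
position: [0.5639, -0.1983, 0.1012]
tool_rot: [3.14, 0.001, 0.312]
force: [1.2, -0.5, 1.6]
grip_width: -0.0003
finger_force: 0.6
```

```bash
cat > lev.py <<'E'
from h import *
p,d,i=grab('wrist');s=observe();P=cloud(i,d,'wrist')
a=np.radians(CY);E=np.array([[np.cos(a),-np.sin(a)],[np.sin(a),np.cos(a)]])
print(s['clock'],s['force'],s['position'],'tcp case',(s['position'][:2]-CC)@E)
L=np.c_[(P[...,:2].reshape(-1,2)-CC)@E,P[...,2].reshape(-1)]
p,d,i=grab('top');P=cloud(i,d,'top');T=np.c_[(P[...,:2].reshape(-1,2)-CC)@E,P[...,2].reshape(-1)]
p,d,i=grab('side');P=cloud(i,d,'side');Sd=np.c_[(P[...,:2].reshape(-1,2)-CC)@E,P[...,2].reshape(-1)]
for nm,X in(('wrist',L),('top',T),('side',Sd)):
    for x in np.arange(.03,.13,.01):
        t=X[(abs(X[:,0]-x)<.005)&(abs(X[:,1]-.001)<.012)&(X[:,2]>.053)&(X[:,2]<.14)]
        if len(t)>3: print(nm,'x%.3f'%x,len(t),np.percentile(t[:,2],[5,50,95]).round(4))
E
python3 lev.py
```

```text
25.3 [-0.6067223  -0.60155991 -0.81715   ] [ 0.56297534 -0.19853868  0.10035862] tcp case [0.06908116 0.00123087]
wrist x0.060 85 [0.1358 0.1367 0.1373]
wrist x0.070 253 [0.0848 0.1362 0.1375]
wrist x0.080 2555 [0.0763 0.116  0.1369]
wrist x0.090 693 [0.0632 0.0689 0.074 ]
wrist x0.100 701 [0.058  0.0622 0.0638]
wrist x0.110 65 [0.0548 0.057  0.0589]
side x0.050 17 [0.0973 0.1057 0.1111]
side x0.060 53 [0.0924 0.1144 0.1385]
side x0.070 22 [0.0853 0.0994 0.1325]
side x0.080 12 [0.0761 0.0827 0.1221]
side x0.090 12 [0.0597 0.0674 0.0761]
side x0.100 8 [0.0643 0.0672 0.0679]
```

Call:
play_rows:
  motion:
    - [-0.5,0,0.6,0,0,0,-1]
    - [-0.9,0,1.3,0,0,0,-1]
    - [-1.2,0,1.9,0,0,0,-1]
    - [-1.5,0,2.5,0,0,0,-1]
    - [-1.6,0,3.1,0,0,0,-1]

```text
clock: 25.9
position: [0.5489, -0.2032, 0.07]
tool_rot: [3.14, 0.001, 0.312]
force: [-0.6, -1.4, 0.8]
grip_width: 0.0001
finger_force: 0.6
```

Call:
play_rows:
  motion:
    - [-0.05,0,0.3,0,0,0,-1]
    - [-0.1,0,0.5,0,0,0,-1]
    - [-0.1,0,0.7,0,0,0,-1]
    - [-0.1,0,0.8,0,0,0,-1]
    - [-0.1,0,0.8,0,0,0,-1]

```text
clock: 26.4
position: [0.5484, -0.2034, 0.0625]
tool_rot: [3.14, 0.001, 0.312]
force: [-0.5, 0.4, -0.5]
grip_width: 0.0
finger_force: 0.0
```

Continue in small steps until the stop is felt.

Call:
play_rows:
  motion:
    - [0,0,0.05,0,0,0,-1]
    - [0,0,0.1,0,0,0,-1]
    - [0,0,0.15,0,0,0,-1]
    - [0,0,0.2,0,0,0,-1]
    - [0,0,0.2,0,0,0,-1]

```text
clock: 26.9
position: [0.5485, -0.2035, 0.061]
tool_rot: [3.14, 0.0, 0.312]
force: [-2.1, 1.1, 8.3]
grip_width: -0.0001
finger_force: 4.0
```

Call:
play_rows:
  motion:
    - [0,0,0.03,0,0,0,-1]
    - [0,0,0.06,0,0,0,-1]
    - [0,0,0.06,0,0,0,-1]
    - [0,0,0.06,0,0,0,-1]
    - [0,0,0.06,0,0,0,-1]

```text
clock: 27.4
position: [0.5485, -0.2035, 0.0608]
tool_rot: [3.14, 0.0, 0.312]
force: [-5.2, 1.6, 17.2]
grip_width: -0.0001
finger_force: 8.5
```

Call:
play_rows:
  motion:
    - [0,0,-1,0,0,0,-1]
    - [0,0,-4,0,0,0,-1]
    - [0,0,-8,0,0,0,-1]
    - [0,0,-12,0,0,0,-1]
    - [0,0,-12,0,0,0,-1]

```text
clock: 27.9
position: [0.5503, -0.2042, 0.1851]
tool_rot: [3.136, -0.005, 0.311]
force: [-0.3, 0.2, -0.5]
grip_width: -0.0001
finger_force: 0.0
```

```bash
python3 lev.py
python3 - <<'E'
from h import *
p,d,i=load('wrist');P=cloud(i,d,'wrist')
a=np.radians(CY);E=np.array([[np.cos(a),-np.sin(a)],[np.sin(a),np.cos(a)]])
L=np.c_[(P[...,:2].reshape(-1,2)-CC)@E,P[...,2].reshape(-1)]
for x in(.02,.05,.07):
  for y in(-.045,-.025,.025,.045):
    g=(abs(L[:,0]-x)<.006)&(abs(L[:,1]-y)<.006);print((x,y),g.sum(),np.nanmedian(L[g,2]).round(4) if g.sum() else '')
g=(L[:,2]<.052)&(L[:,2]>.046);print('rim y',np.nanmedian(L[(abs(L[:,1]-.066)<.0015)&(abs(L[:,0]-.04)<.04),2]))
E
```

```text
27.95 [-0.21172845  0.6274026  -0.65351911] [ 0.54951234 -0.20353707  0.18263311] tcp case [0.05473699 0.00053726]
wrist x0.030 144 [0.058 0.059 0.06 ]
wrist x0.040 181 [0.0578 0.0592 0.0634]
wrist x0.050 228 [0.0575 0.0597 0.0636]
wrist x0.060 208 [0.0577 0.0591 0.0602]
wrist x0.070 209 [0.0577 0.0589 0.06  ]
wrist x0.080 214 [0.0578 0.059  0.0601]
wrist x0.090 241 [0.0578 0.0593 0.0622]
wrist x0.100 333 [0.0577 0.0623 0.0637]
wrist x0.110 7 [0.0583 0.0589 0.059 ]
top x0.090 7 [0.0562 0.0581 0.0615]
top x0.100 20 [0.0585 0.0621 0.0646]
side x0.030 12 [0.0583 0.062  0.0638]
side x0.040 17 [0.0548 0.062  0.0658]
side x0.050 19 [0.0549 0.0628 0.0678]
side x0.060 12 [0.06   0.0624 0.0641]
side x0.070 13 [0.0591 0.0624 0.0641]
side x0.080 13 [0.0604 0.0629 0.0645]
side x0.090 16 [0.0593 0.0635 0.066 ]
side x0.100 10 [0.0648 0.0665 0.0687]
(0.02, -0.045) 141 0.046
(0.02, -0.025) 137 0.0459
(0.02, 0.025) 140 0.046
(0.02, 0.045) 144 0.0461
(0.05, -0.045) 228 0.0465
(0.05, -0.025) 562 0.2395
(0.05, 0.025) 546 0.2392
(0.05, 0.045) 324 0.2575
(0.07, -0.045) 2238 0.2628
(0.07, -0.025) 2899 0.2711
(0.07, 0.025) 2712 0.272
(0.07, 0.045) 2154 0.2606
rim y 0.04796988686722481
```

The lever lies level and the cover sits 2 mm below the rim. The arm is clear, so I'm handing it in.

```bash
python3 -c "
from workcell import bot
print(bot.job_done())"
```

```text
the job is handed in; nothing more can be done
None
```

I finished the job in order and handed it in at about 28 s of the 72 s: both couplers are in the case, the cover is seated flat in the rim, and the lever is down on its stop. I never touched the hex key or the sanding discs.

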